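Bring a pump cam to top dead centre under a dial gauge

TASK

This pump camshaft sits on sprung centres in the checking fixture. Slide the dial gauge up by its post until the plunger bears on the cam and the needle has swung about a quarter turn; then turn the camshaft by its crank, watching the needle, and leave the very top of the cam's nose against the plunger, with everything let go. Go gently: never push the plunger right in to its stop or force the sprung centres up or down, and leave the other things on the table alone.

Things in the scene. Friction and masses are not known exactly. Their poses are not given: they have to be found in the camera images.
- bench: the fixture: low grey base 270 x 150 x 12 mm, fixed on the work surface. Origin on the work surface under the middle of the spindle; z up; turned about z by up to 20 degrees. The spindle lies level along its y (crank on the -y side); +x, away from the robot, leads from the spindle to the dial gauge.
- bridge (a joint): height (m) of the sprung white bridge, with its two heads (tops 86 mm above the work surface), that carries the spindle: 0 at rest, negative when pressed down, positive when pulled up. Spring 4 N per mm; stops at 8 mm either way. Beyond 3 mm (12 N) its centres are overloaded.
- axle (a point): point on the spindle's axis half-way between the heads, 78 mm above the work surface; goes up and down with the bridge. Here sits the steel cam, 14 mm thick: round (radius 22 mm) but for one nose that stands out to 28 mm, its flanks spread about 60 degrees either side. It is clamped on the spindle at an angle to the crank that differs every time, and turns with the crank.
- spindle (a joint): crank angle (rad): 0 with the crank handle straight up, growing as the handle goes over towards the fixture's +x. No stops: it turns round and round either way. Stiff (0.045 N m of friction) and stays where it is left.
- crank_grip (a point): middle of the black crank handle: a freely turning round sleeve 14 mm in diameter and 38 mm long, parallel to the spindle, 30 mm from its axis and 107 mm along the fixture's -y from the axle point. Its outer end is free; 19 mm inward is the steel crank arm. The space all round its circle is free, so one grip can carry it all the way round.
- gauge (a joint): travel (m) of the grey dial gauge along its slide towards the spindle (the fixture's -x): 0 farthest away, 0.045 at the end. The slide has 7 N of friction, so that the gauge stays where it is left. At about 0.026 the plunger just touches the round part of the cam, at about 0.020 its nose.
- gauge_grip (a point): middle of the free part of the black round post, 18 mm in diameter, that stands up beside the dial (48 mm to the fixture's +y of the dial's middle line) for sliding the gauge; 134 mm above the work surface, the post's top 20 mm higher; the dial's top is 103 mm above the work surface and its rim 19 mm from the post's axis
- dial (a point): centre of the gauge's dial, 58 mm in diameter, face up, with a black needle
- needle (a joint): needle angle (rad): 0 with the plunger out, growing by 0.4 rad for each mm the plunger is pushed in, clockwise from above; 5.8 is the plunger's stop. The plunger springs out again by itself (0.7 N at first touch, 0.12 N more per mm). A quarter of a turn is 4 mm; the nose passing under the plunger adds 6 mm.
- plunger_tip (a point): centre of the plunger's round tip (radius 4 mm), at the axle's height, pointing along the fixture's -x at the middle of the cam. Under its spring it stands about 25.7 mm from the axle point on the round part of the cam and 31.6 mm on the very top of the nose.
- spare_ring: bystander, to be left alone: spare steel ring, outside 52 mm, bore 24 mm, 16 mm high; lies on the table beside the fixture
- wrench: bystander, to be left alone: steel spanner 150 mm long, lying on the table beside the fixture
- oil: bystander, to be left alone: white plastic bottle, 40 mm across, 120 mm tall, standing beside the fixture
- beaker: bystander, to be left alone: steel beaker, 70 mm across, 80 mm tall
- driver: bystander, to be left alone: screwdriver 160 mm long, grey handle, lying on the table
- carton: bystander, to be left alone: cardboard carton 100 x 200 x 70 mm
- jar: bystander, to be left alone: amber glass jar, 60 mm across, 70 mm tall

How it is judged:
By the outcome, as a careful person would: the job done as asked, in the order asked, and still so for the second after the job is handed in, with the robot touching nothing.
It also fails if it takes over 67 s, if anything falls off the work surface, if the arm or the gripper's body presses on something with over 40 N, if the wrist force passes 120 N, or if a joint passes its speed limit or range.

ROBOT

A 6-joint arm with a two-finger parallel gripper is mounted at the origin on the work surface. World frame = base frame: x ahead of the robot, y to its left, z up, the work surface at z = 0. Lengths are in m, angles in rad, forces in N, time in s.
With the tool pointing down it reaches from about 0.3 to 0.775 m from the base axis. Payload 14.6 kg.
Tool frame: the origin (TCP) lies midway between the tips of the shut fingers; the grasp point (between the pads) lies bot.pinch_z behind it (bot.pinch_z is the distance from the TCP to the grasp point, in m); z points along the fingers, y is the direction in which the jaws open and shut (so a half turn about z gives the same grasp; the last joint's range is limited). The gripper opens to 85 mm and grips with 20 to 120 N. Pads are 22 mm wide; open, the fingers measure 114 mm over their backs; the gripper's body (76 mm by 85 mm) begins 54 mm behind the grasp point. The pads swing forward as they close: fully open they stand 13 mm farther back than shut.
Start: joints at [-1.37, 0.3, 1.521, -0, 1.321, -0.067], TCP at [0.146, -0.53, 0.231] pointing down, gripper open.
Joint ranges: [-3.03, 3.03], [-0.79, 2.21], [0.23, 2.52], [-1.04, 4.18], [0, 3.07], [-2.55, 2.55]. Speed limits (rad/s): [2.22, 2.22, 2.57, 3.14, 3.14, 3.14].

INTERFACE

Orientations are given as a unit quaternion [w, x, y, z].
In Python, from station import read_state, cams, bot gives the robot as it stands.
- The arm moves only by the tool move_arm, never from a script. Its argument "moves" is a list of rows, each an object with "dp": the shift along the tool's x, y, z in m, a list of three; "yaw": the turn about the tool's z in degrees. In form: [{"dp": [tx, ty, tz], "yaw": yaw}, ...]. A call has exactly 5 rows; each row is the pose to reach, as a shift and turn from the pose measured when the call began, along the tool's axes at that moment; what a row does not reach only later rows make up. A row lasts 1/12 s, in which the tool goes at most 41.7 mm and 7.16 degrees, less where a joint would pass 70% of its speed; a pose out of reach is approached as far as the arm can. A call with a gripper value outside its range is refused whole. "jaw" is the gripper's target within -1 to 1 (fully open at 1, half-way at 0, shut at -1), set as the call begins (left out, the last holds). The fingers move at their own pace and stop on an object; the grip force is fixed at half the most. Time passes only in rows, so rows that repeat a pose let the fingers close, or fill a call up. It gives the time, the measured TCP pose, the force and the opening at its end, in the units of the state.
- read_state(): the state, without advancing time (a new reading comes with each control period).
- cams.snapshot(name): name is "scene" or "side" or "wrist"; returns the picture (400x640x3 uint8, red, green, blue); there is no depth.
- cams.get_calibration(name): a dict with "fx", "fy", "cx", "cy" (pixels), "world_from_camera" (4x4, takes a point from camera to world coordinates). Camera axes: x right, y down, z forward; pixel columns grow to the right and rows downward; lengths in m; the calibration is good to about 2 mm. A picture is of the moment at which its call begins: read the wrist's pose just before it. get_calibration takes no time and is no camera call; for the wrist camera it gives the pose at the moment of the call.
- bot.close_job(): hands the job in, once; it reports no verdict.
The state is a dict: "t": time; "joints": joint angles; "qvel": joint speeds; "joint_efforts": joint torques, N m; "position": TCP position; "eef_rot": TCP orientation; "ft_force": force on the tool from outside, world axes, zero at the start; "torque": the same for the moment, N m; "finger_gap": opening from 0.0 (shut) to 1.0 (fully open).
Only numpy, scipy, OpenCV 4.12 (cv2) and the standard library are available. Lean on these libraries where they do the work, as an engineer would, in place of code of your own. Each camera call takes 0.05 s, during which the arm holds its last target.

## Working session

There is one attempt and no reset: what is moved stays moved. The work goes in short steps, Python scripts to look and compute and a tool call to move; the robot and the scene stay as the last step left them, time stands still between calls to the robot, and variables do not carry over. Pictures are saved under pics/ and viewed, and the job is handed in when it is done.

Besides the shell and the picture viewer there is one more tool, called by a JSON object that holds its "method" and its "body". move_arm: Moves the arm, as the interface text tells. Its arguments: {"type":"object","properties":{"moves":{"type":"array"},"jaw":{"type":"number"}},"required":["moves"]}

```bash
mkdir -p pics; ls
python3 - <<'E'
from station import read_state,cams,bot
import cv2
print(read_state()); print(bot.pinch_z)
for n in ["scene","side","wrist"]:
    im=cams.snapshot(n); cv2.imwrite(f"pics/{n}0.png",im[:,:,::-1]); c=cams.get_calibration(n); print(n,c)
E
```

```text
pics
{'t': 0.0, 'joints': array([-1.36961283e+00,  3.00486929e-01,  1.52160335e+00,  1.92063296e-05,
        1.32069889e+00, -6.65950497e-02]), 'qvel': array([-0.0006084 ,  0.00074881, -0.00250491,  0.0003548 , -0.00120241,
        0.00011806]), 'joint_efforts': array([ 7.40995711e-04, -5.43499482e+01, -3.61791551e+01, -4.04497121e-05,
        4.07359272e-03,  8.36548452e-06]), 'position': array([ 0.14548026, -0.53016042,  0.23070321]), 'eef_rot': array([-5.97530917e-04,  9.91050354e-01,  1.33487223e-01, -3.09471124e-05]), 'ft_force': array([-0.1797699 , -0.5681049 , -0.68881818]), 'torque': array([-0.01114736,  0.02584813, -0.04484758]), 'finger_gap': 1.0028885937938752}
0.0187
scene {'fx': 456.3230003619338, 'fy': 456.3230003619338, 'cx': 321.5917629092437, 'cy': 189.9080193086682, 'world_from_camera': array([[-0.45462554,  0.65602129, -0.60245472,  1.38565092],
       [ 0.89046674,  0.34966094, -0.29121507,  0.37578162],
       [ 0.0196116 , -0.6688597 , -0.74312993,  1.08559573],
       [ 0.        ,  0.        ,  0.        ,  1.        ]])}
side {'fx': 365.7807846786997, 'fy': 365.7807846786997, 'cx': 314.7380815196643, 'cy': 204.80805339858418, 'world_from_camera': array([[-8.87071260e-01, -3.61087575e-01,  2.87611443e-01,
         3.17412020e-01],
       [-4.61632512e-01,  6.93792440e-01, -5.52763488e-01,
         5.01789192e-01],
       [ 5.33827285e-05, -6.23111397e-01, -7.82133099e-01,
         8.34702168e-01],
       [ 0.00000000e+00,  0.00000000e+00,  0.00000000e+00,
         1.00000000e+00]])}
wrist {'fx': 288.26799704039666, 'fy': 288.26799704039666, 'cx': 317.6462634216993, 'cy': 204.85014270561734, 'world_from_camera': array([[ 0.26472468, -0.93017425, -0.25435549,  0.21011979],
       [-0.96432188, -0.25590709, -0.0677855 , -0.51281402],
       [-0.00203905,  0.26322505, -0.9647323 ,  0.37216055],
       [ 0.        ,  0.        ,  0.        ,  1.        ]])}
```

View pics/scene0.png

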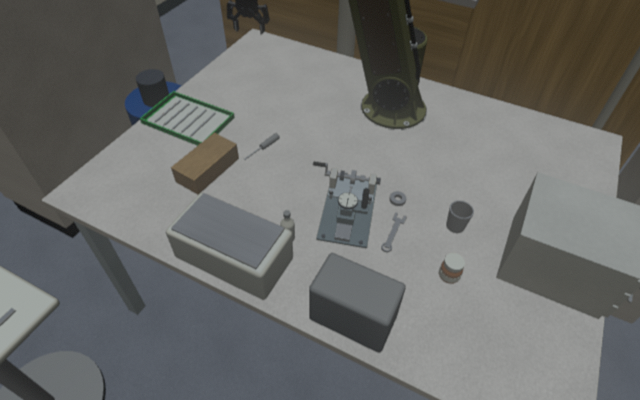

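View pics/side0.png

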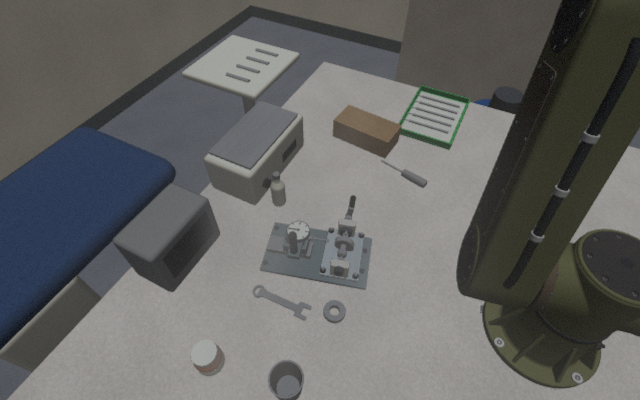

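View pics/wrist0.png

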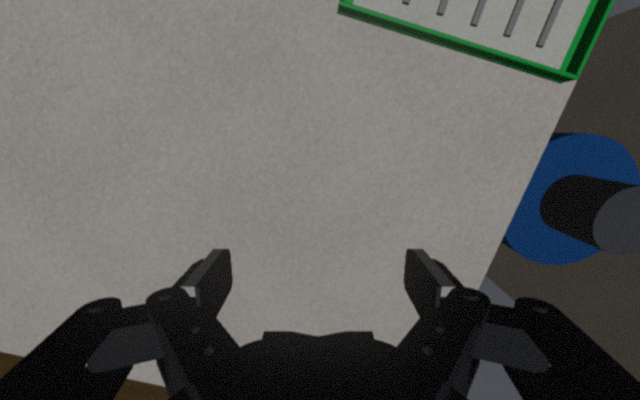

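The fixture is at about (345,205) in the scene view and (318,250) in the side view. I'll enlarge both.

Run:
```python
import cv2
a=cv2.imread("pics/scene0.png")[150:260,295:415]; b=cv2.imread("pics/side0.png")[185:295,250:390]
cv2.imwrite("pics/sc.png",cv2.resize(a,None,fx=5.4,fy=5.4,interpolation=cv2.INTER_CUBIC));cv2.imwrite("pics/sd.png",cv2.resize(b,None,fx=5.4,fy=5.4,interpolation=cv2.INTER_CUBIC))
```

```text
(no output)
```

View pics/sc.png

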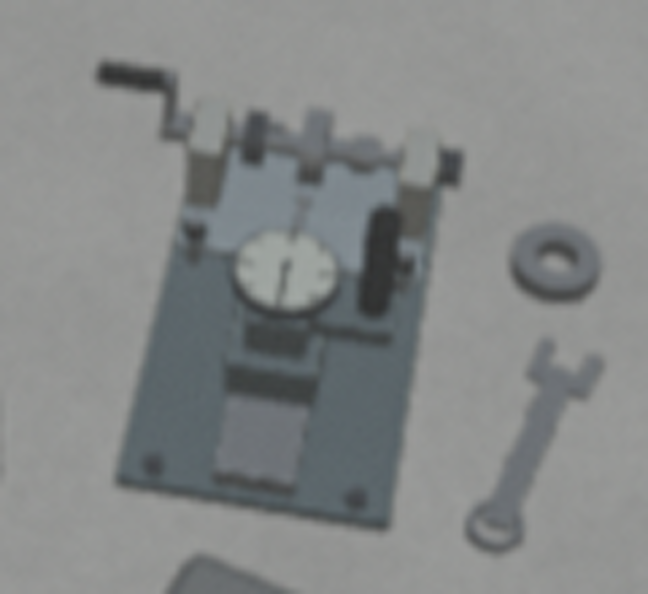

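View pics/sd.png

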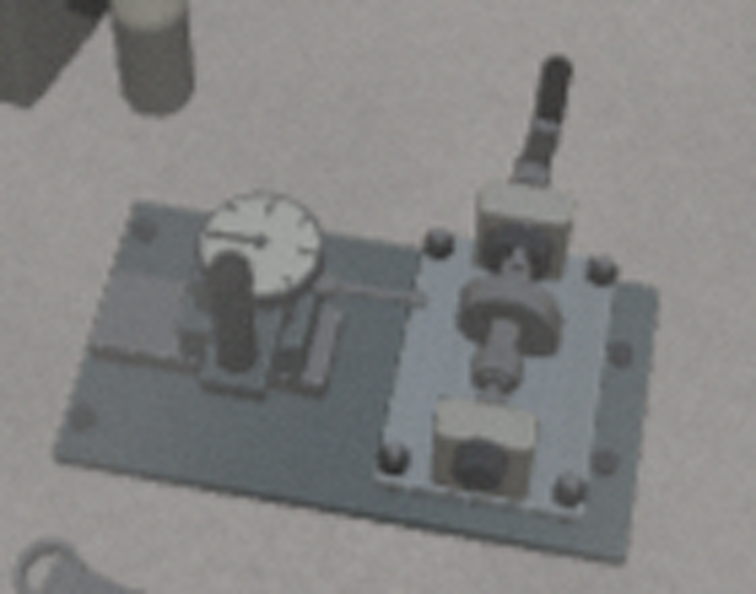

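Side crop: base corners at (57,460), (135,203), (657,288) and (622,560), dial at (262,243), post top at (230,262), handle from (557,62) to (547,118). Scene crop: dial at (287,270), post top at (385,212), handle from (100,73) to (165,78). Next I cast rays.

```bash
cat > h.py <<'E'
import numpy as np,cv2
from station import read_state,cams,bot
from scipy.spatial.transform import Rotation as R
def ray(c,p):
    M=c["world_from_camera"]; d=M[:3,:3]@np.array([(p[0]-c["cx"])/c["fx"],(p[1]-c["cy"])/c["fy"],1.]); return M[:3,3],d/np.linalg.norm(d)
def onz(c,p,z):
    o,d=ray(c,p); return o+d*(z-o[2])/d[2]
def tri(c1,p1,c2,p2):
    o1,d1=ray(c1,p1);o2,d2=ray(c2,p2)
    s=np.linalg.lstsq(np.stack([d1,-d2],1),o2-o1,rcond=None)[0]
    a=o1+s[0]*d1;b=o2+s[1]*d2; return (a+b)/2,np.linalg.norm(a-b)
def proj(c,P):
    q=np.linalg.inv(c["world_from_camera"])@np.append(P,1); return np.array([c["fx"]*q[0]/q[2]+c["cx"],c["fy"]*q[1]/q[2]+c["cy"]])
E
python3 - <<'E'
from h import *
np.set_printoptions(precision=4,suppress=True)
S=cams.get_calibration("scene");D=cams.get_calibration("side")
s=lambda x,y:np.array([x/5.4+295,y/5.4+150]); d=lambda x,y:np.array([x/5.4+250,y/5.4+185])
cs=[onz(D,d(*p),.012) for p in [(57,460),(135,203),(657,288),(622,560)]]
for c in cs: print(c)
for i in range(4):
    v=cs[(i+1)%4]-cs[i]; print(np.linalg.norm(v),np.degrees(np.arctan2(v[1],v[0])))
print('scene corners',onz(S,s(120,482),.012),onz(S,s(388,522),.012))
for n,a,b in [("dial",(287,270),(262,243)),("posttop",(385,214),(230,260)),("h_out",(103,73),(557,65)),("h_in",(165,78),(547,118))]:
    print(n,tri(S,s(*a),D,d(*b)))
print("dial z.103",onz(S,s(287,270),.103),onz(D,d(262,243),.103))
# head tops
print("head tops side z.086", onz(D,d(525,203),.086),onz(D,d(487,420),.086))
print("head tops scene", onz(S,s(212,110),.086),onz(S,s(423,143),.086))
E
```

```text
[0.6438 0.17   0.012 ]
[0.6885 0.027  0.012 ]
[ 0.4316 -0.0482  0.012 ]
[0.3907 0.0951 0.012 ]
0.1498019835718809 -72.64914308173853
0.2676645607992084 -163.69121590597518
0.14896578987350678 105.90902844319767
0.26390209710485435 16.48573850369286
scene corners [0.6918 0.031  0.012 ] [0.6486 0.1682 0.012 ]
dial (array([0.5859, 0.073 , 0.1016]), np.float64(0.0030805600049551673))
posttop (array([0.5733, 0.1186, 0.1568]), np.float64(0.002388260983294816))
h_out (array([ 0.5081, -0.0773,  0.1096]), np.float64(0.0028547636783849612))
h_in (array([ 0.4984, -0.0432,  0.113 ]), np.float64(0.00264007373158865))
dial z.103 [0.5879 0.075  0.103 ] [0.5853 0.0721 0.103 ]
head tops side z.086 [ 0.4937 -0.0143  0.086 ] [0.4608 0.0981 0.086 ]
head tops scene [ 0.4852 -0.0183  0.086 ] [0.4525 0.0978 0.086 ]
```

{"method": "move_arm", "body": {"moves": [{"dp": [0.0296,-0.0269,0],"yaw": -7},{"dp": [0.0592,-0.0538,0],"yaw": -14},{"dp": [0.0888,-0.0807,0],"yaw": -21},{"dp": [0.1184,-0.1076,0],"yaw": -28},{"dp": [0.148,-0.1345,0],"yaw": -35}], "jaw": 1}}

```text
t: 0.57
position: [0.2531, -0.3596, 0.2308]
eef_rot: [-0.001, 0.904, 0.428, 0.0]
ft_force: [0.5, -0.1, 0.3]
finger_gap: 0.997
```

{"method": "move_arm", "body": {"moves": [{"dp": [0.0397,-0.0051,0],"yaw": -7},{"dp": [0.0794,-0.0102,0],"yaw": -14},{"dp": [0.1191,-0.0153,0],"yaw": -21},{"dp": [0.1588,-0.0204,0],"yaw": -28},{"dp": [0.1985,-0.0255,0],"yaw": -35}]}}

```text
t: 0.98
position: [0.3597, -0.188, 0.231]
eef_rot: [-0.0, 0.731, 0.682, 0.0]
ft_force: [1.4, -0.4, 0.3]
finger_gap: 1.001
```

{"method": "move_arm", "body": {"moves": [{"dp": [0.035,0.0193,0],"yaw": -7},{"dp": [0.07,0.0385,0],"yaw": -14},{"dp": [0.105,0.0578,0],"yaw": -20.5},{"dp": [0.14,0.077,0],"yaw": -20.5},{"dp": [0.175,0.0963,0],"yaw": -20.5}]}}

```text
t: 1.4
position: [0.4686, -0.0181, 0.2312]
eef_rot: [-0.0, 0.598, 0.802, 0.0]
ft_force: [1.0, -0.6, 0.3]
finger_gap: 0.999
```

{"method": "move_arm", "body": {"moves": [{"dp": [0.02,0.024,0],"yaw": 0},{"dp": [0.04,0.048,0],"yaw": 0},{"dp": [0.06,0.0715,0],"yaw": 0},{"dp": [0.06,0.0715,0],"yaw": 0},{"dp": [0.06,0.0715,0],"yaw": 0}]}}

```text
t: 1.82
position: [0.5201, 0.0608, 0.2306]
eef_rot: [-0.001, 0.597, 0.802, -0.0]
ft_force: [-0.9, -0.7, 1.1]
finger_gap: 0.997
```

Run:
```python
from h import *
s=read_state();print(s["position"],s["eef_rot"],s["ft_force"],s["t"]);print(cams.get_calibration("wrist")["world_from_camera"])
im=cams.snapshot("wrist");cv2.imwrite("pics/w1.png",im[:,:,::-1])
```

```text
[0.52006605 0.06075238 0.23060645] [-6.53325875e-04  5.97089271e-01  8.02174528e-01 -5.36925150e-05] [-0.89956599 -0.67924604  1.084137  ] 1.8167
[[ 0.95789057  0.27783078  0.07249627  0.50200029]
 [ 0.28712464 -0.92484396 -0.24944555  0.12409635]
 [-0.00225592  0.25975701 -0.96567138  0.37197929]
 [ 0.          0.          0.          1.        ]]
```

View pics/w1.png

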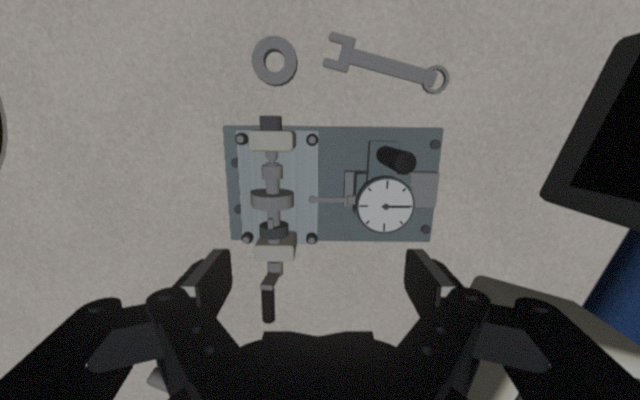

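Wrist view: post top at about (405,161), dial centre (386,206), cam (272,199), handle (268,285)–(268,320), heads (271,140) and (275,247), base edges at rows 126 and 242. The needle points right, at zero.

Run:
```python
from h import *
np.set_printoptions(precision=4,suppress=True)
W=cams.get_calibration("wrist")
for n,p,z in [("posttop",(404,161),.154),("dial",(386,206),.103),("headN",(271,140),.086),("headP",(275,247),.086),("h_in",(268,287),.108),("h_out",(268,320),.108),("c1",(223,126),.012),("c2",(442,128),.012),("c3",(432,242),.012),("c4",(230,241),.012),("plungertip",(312,199),.078),("camTop",(272,199),.1)]:
    P=onz(W,p,z);print(n,P)
im=cv2.imread("pics/w1.png")
cv2.imwrite("pics/w1c.png",cv2.resize(im[110:330,220:440],None,fx=2.7,fy=2.7,interpolation=cv2.INTER_CUBIC))
```

```text
posttop [0.5706 0.1182 0.154 ]
dial [0.5856 0.0715 0.103 ]
headN [0.4612 0.0987 0.086 ]
headP [ 0.4928 -0.0086  0.086 ]
h_in [ 0.4976 -0.0435  0.108 ]
h_out [ 0.5072 -0.0817  0.108 ]
c1 [0.3912 0.0918 0.012 ]
c2 [0.645  0.1651 0.012 ]
c3 [0.6902 0.0246 0.012 ]
c4 [ 0.4305 -0.0516  0.012 ]
plungertip [0.5163 0.0516 0.078 ]
camTop [0.4779 0.0458 0.1   ]
```

View pics/w1c.png

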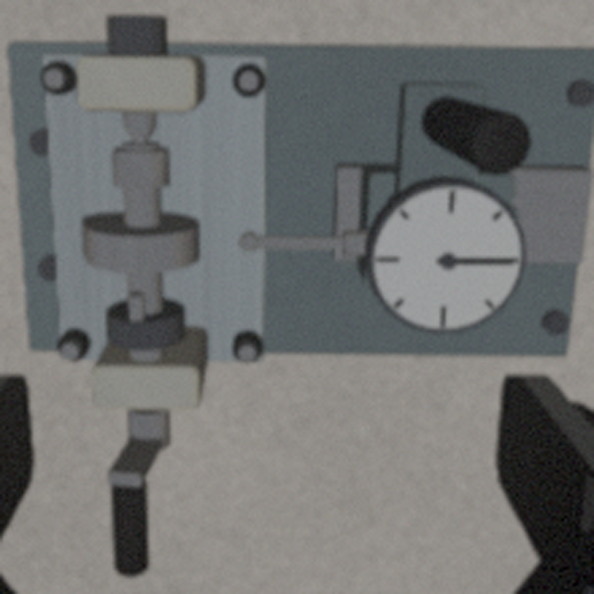

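{"method": "move_arm", "body": {"moves": [{"dp": [0.02,0.033,0],"yaw": 0},{"dp": [0.04,0.066,0],"yaw": 0},{"dp": [0.04,0.066,0.0],"yaw": 0},{"dp": [0.04,0.066,0.03],"yaw": 0},{"dp": [0.04,0.066,0.05],"yaw": 0}]}}

```text
t: 2.28
position: [0.5712, 0.1163, 0.1795]
eef_rot: [-0.001, 0.598, 0.802, -0.0]
ft_force: [0.6, 0.2, -0.2]
finger_gap: 1.001
```

Run:
```python
from h import *
s=read_state();print(s["position"],s["eef_rot"],s["ft_force"],s["t"])
c=cams.get_calibration("wrist")
im=cams.snapshot("wrist");cv2.imwrite("pics/w2.png",im[:,:,::-1])
for p in [(.572,.1183,.154),(.572,.1183,.134)]: print(proj(c,p))
```

```text
[0.57122139 0.11625299 0.17952326] [-5.40224490e-04  5.97808565e-01  8.01638711e-01 -7.37599645e-05] [ 0.62287945  0.18606564 -0.22989837] 2.2833
[318.96149249 234.9133691 ]
[318.89516139 224.36409175]
```

View pics/w2.png

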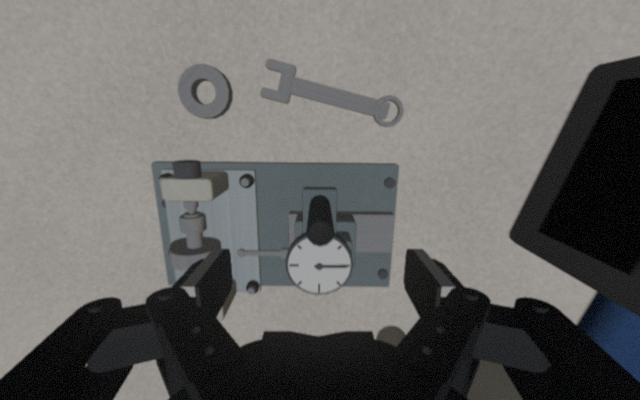

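Post top at (319,234), exactly as predicted and centred between the fingers. I go down and close.

{"method": "move_arm", "body": {"moves": [{"dp": [0.002,0.001,0.02],"yaw": 0},{"dp": [0.002,0.001,0.04],"yaw": 0},{"dp": [0.002,0.001,0.062],"yaw": 0},{"dp": [0.002,0.001,0.062],"yaw": 0},{"dp": [0.002,0.001,0.062],"yaw": 0}]}}

```text
t: 2.75
position: [0.5693, 0.1172, 0.1138]
eef_rot: [-0.003, 0.598, 0.801, -0.003]
ft_force: [-0.3, -0.4, 0.4]
finger_gap: 1.0
```

{"method": "move_arm", "body": {"moves": [{"dp": [0,0,0],"yaw": 0},{"dp": [0,0,0],"yaw": 0},{"dp": [0,0,0],"yaw": 0},{"dp": [0,0,0],"yaw": 0},{"dp": [0,0,0],"yaw": 0}], "jaw": -1}}

```text
t: 3.17
position: [0.5695, 0.1172, 0.1144]
eef_rot: [-0.003, 0.598, 0.801, -0.002]
ft_force: [0.7, -0.3, -0.3]
finger_gap: 0.299
```

Run:
```python
from h import *
s=read_state();print(s["position"],s["eef_rot"],s["ft_force"],s["t"],s["finger_gap"])
im=cams.snapshot("wrist");cv2.imwrite("pics/w3.png",im[:,:,::-1])
```

```text
[0.56948386 0.11721255 0.11443847] [-0.00287645  0.59832572  0.8012442  -0.00240738] [ 0.71811804 -0.33981056 -0.28186684] 3.1667 0.29902355654080426
```

View pics/w3.png

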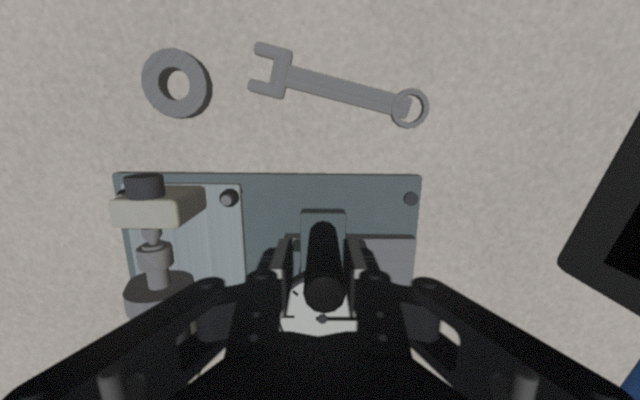

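{"method": "move_arm", "body": {"moves": [{"dp": [0,0,0],"yaw": 0},{"dp": [0,0,0],"yaw": 0},{"dp": [0,0,0],"yaw": 0},{"dp": [0,0,0],"yaw": 0},{"dp": [0,0,0],"yaw": 0}]}}

```text
t: 3.63
position: [0.57, 0.1174, 0.1148]
eef_rot: [-0.002, 0.598, 0.801, -0.002]
ft_force: [-1.8, -0.6, 2.4]
finger_gap: 0.195
```

{"method": "move_arm", "body": {"moves": [{"dp": [0,-0.005,0],"yaw": 0},{"dp": [0,-0.01,0],"yaw": 0},{"dp": [0,-0.015,0],"yaw": 0},{"dp": [0,-0.018,0],"yaw": 0},{"dp": [0,-0.018,0],"yaw": 0}]}}

```text
t: 4.05
position: [0.5527, 0.1124, 0.1148]
eef_rot: [-0.002, 0.598, 0.801, -0.001]
ft_force: [2.3, 2.3, -1.3]
finger_gap: 0.191
```

Run:
```python
from h import *
s=read_state();print(s["position"],s["eef_rot"],s["ft_force"],s["t"],s["finger_gap"])
im=cams.snapshot("wrist");cv2.imwrite("pics/w4.png",im[:,:,::-1])
d=cams.snapshot("side");cv2.imwrite("pics/d4.png",cv2.resize(d[180:300,240:400],None,fx=5,fy=5,interpolation=cv2.INTER_CUBIC)[:,:,::-1])
```

```text
[0.55273266 0.11240928 0.11479116] [-0.00205424  0.59828398  0.80128048 -0.00128675] [ 2.25909522  2.33966262 -1.28354071] 4.05 0.1911581899148419
```

View pics/w4.png

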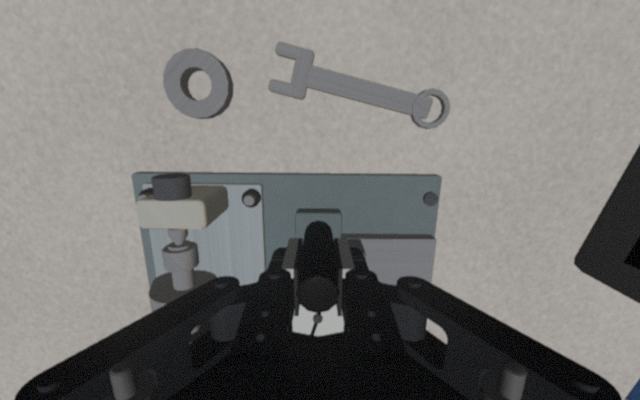

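View pics/d4.png

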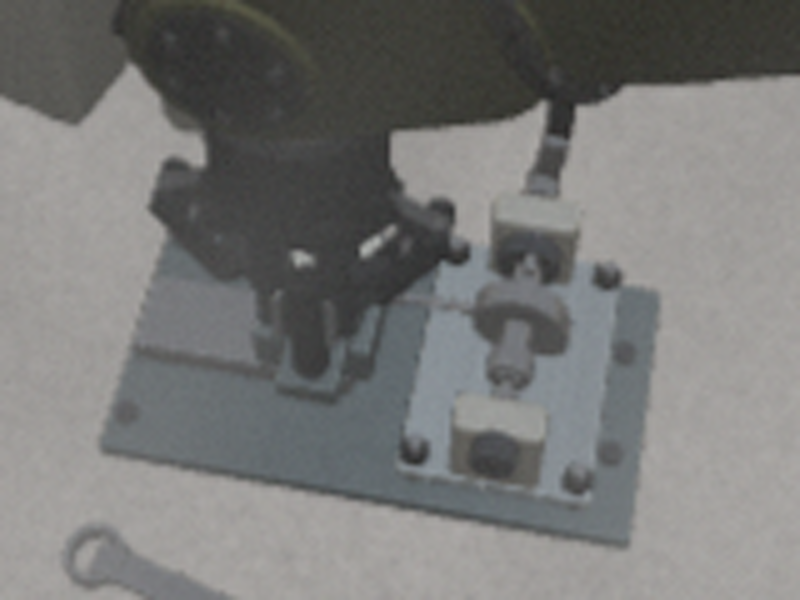

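Run:
```python
import cv2
im=cv2.imread("pics/w4.png")[295:345,285:355]
cv2.imwrite("pics/w4c.png",cv2.resize(im,None,fx=10,fy=10,interpolation=cv2.INTER_CUBIC))
```

```text
(no output)
```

View pics/w4c.png

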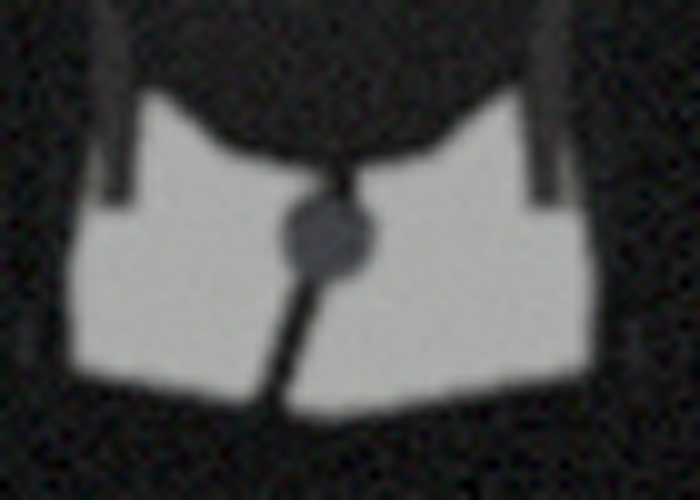

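Needle reads about 107° clockwise (4.7 mm), so I ease back about 0.7 mm.

{"method": "move_arm", "body": {"moves": [{"dp": [0,0.0005,0],"yaw": 0},{"dp": [0,0.001,0],"yaw": 0},{"dp": [0,0.001,0],"yaw": 0},{"dp": [0,0.001,0],"yaw": 0},{"dp": [0,0.001,0],"yaw": 0}]}}

```text
t: 4.57
position: [0.5533, 0.1126, 0.1148]
eef_rot: [-0.003, 0.598, 0.801, -0.002]
ft_force: [-4.6, -1.2, 4.3]
finger_gap: 0.192
```

```bash
cat >> h.py <<'E'
def needle_px(c,p0,p1,z=.103):
    a=onz(c,p0,z);b=onz(c,p1,z);v=b-a
    return np.degrees((np.radians(16.5)-np.arctan2(v[1],v[0]))%(2*np.pi))
E
python3 - <<'E'
from h import *
s=read_state();print(s["position"],s["eef_rot"],s["ft_force"],s["t"],s["finger_gap"])
c=cams.get_calibration("wrist")
im=cams.snapshot("wrist")[295:345,285:355,::-1]
print(needle_px(c,(285+33,295+23.5),(285+27.2,295+40)))
cv2.imwrite("pics/w5c.png",cv2.resize(im,None,fx=10,fy=10,interpolation=cv2.INTER_CUBIC))
E
```

```text
[0.55327053 0.11258424 0.11476429] [-0.00275581  0.59829009  0.80127204 -0.00211976] [-4.64696633 -1.24549293  4.29716287] 4.5667 0.19205573735268777
106.83093492601223
```

View pics/w5c.png

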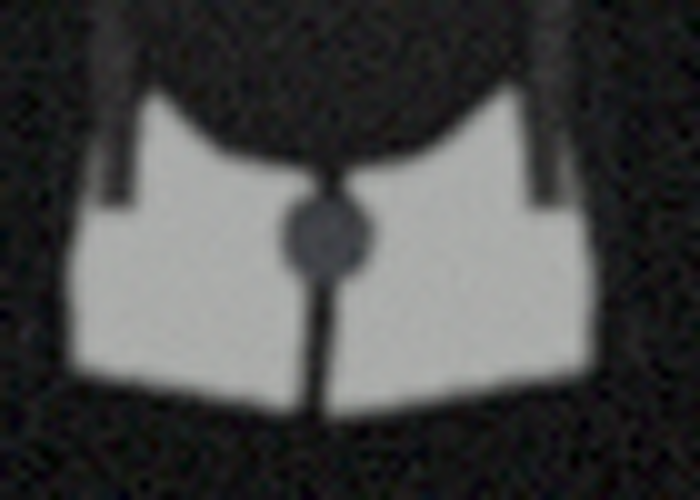

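Now about 94°. Release and lift.

{"method": "move_arm", "body": {"moves": [{"dp": [0,0,0],"yaw": 0},{"dp": [0,0,0],"yaw": 0},{"dp": [0,0,0],"yaw": 0},{"dp": [0,0,0],"yaw": 0},{"dp": [0,0,0],"yaw": 0}], "jaw": 1}}

```text
t: 5.03
position: [0.5533, 0.1126, 0.1147]
eef_rot: [-0.003, 0.598, 0.801, -0.002]
ft_force: [0.4, 0.1, -0.8]
finger_gap: 0.892
```

{"method": "move_arm", "body": {"moves": [{"dp": [0,0,-0.02],"yaw": 0},{"dp": [0,0,-0.05],"yaw": 0},{"dp": [0,0,-0.08],"yaw": 0},{"dp": [-0.02,-0.005,-0.1],"yaw": 0},{"dp": [-0.05,-0.005,-0.1],"yaw": 0}]}}

```text
t: 5.45
position: [0.5643, 0.0643, 0.2196]
eef_rot: [-0.0, 0.597, 0.802, 0.0]
ft_force: [1.2, -0.6, 0.3]
finger_gap: 1.003
```

Run:
```python
from h import *
s=read_state();print(s["position"],s["eef_rot"],s["ft_force"],s["t"],s["finger_gap"])
c=cams.get_calibration("wrist");im=cams.snapshot("wrist");cv2.imwrite("pics/w6.png",im[:,:,::-1])
np.set_printoptions(precision=5,suppress=True);print(c["world_from_camera"].tolist())
```

```text
[0.5642879  0.06429408 0.21961954] [-1.37889885e-04  5.97093561e-01  8.02171570e-01  1.80334073e-04] [ 1.16410763 -0.64779402  0.28658871] 5.45 1.0025026342108905
[[0.9579153710123122, 0.27748633644707543, 0.07348112045636233, 0.5460686522361262], [0.28704768642558337, -0.924802374499055, -0.2496881932303313, 0.1276544397987607], [-0.001329547314679107, 0.2602727438785854, -0.9655342205731747, 0.36094149137709447], [0.0, 0.0, 0.0, 1.0]]
```

View pics/w6.png

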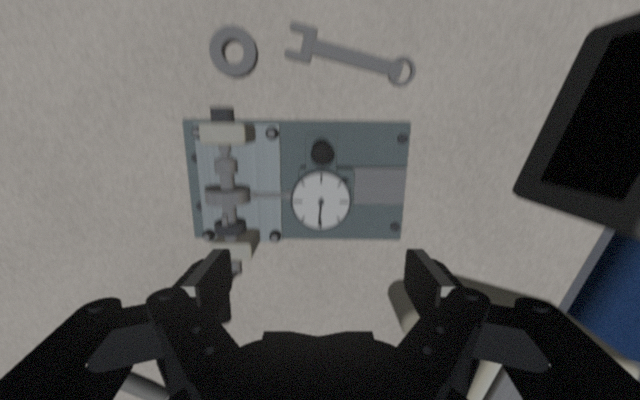

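Needle points down, about 92°, with the gauge free. On to the crank handle.

{"method": "move_arm", "body": {"moves": [{"dp": [-0.026,-0.024,0],"yaw": 0},{"dp": [-0.052,-0.048,0],"yaw": 0},{"dp": [-0.079,-0.072,0],"yaw": 0},{"dp": [-0.107,-0.096,0.02],"yaw": 0},{"dp": [-0.107,-0.096,0.045],"yaw": 0}]}}

```text
t: 5.92
position: [0.5022, -0.0752, 0.1735]
eef_rot: [0.001, 0.6, 0.8, -0.001]
ft_force: [0.9, 0.6, 0.3]
finger_gap: 1.001
```

{"method": "move_arm", "body": {"moves": [{"dp": [0,0,0],"yaw": 0},{"dp": [0,0,0],"yaw": 0},{"dp": [0,0,0],"yaw": 0},{"dp": [0,0,0],"yaw": 0},{"dp": [0,0,0],"yaw": 0}]}}

```text
t: 6.33
position: [0.5029, -0.0746, 0.1745]
eef_rot: [0.002, 0.6, 0.8, -0.0]
ft_force: [0.2, -0.2, 0.0]
finger_gap: 1.0
```

Run:
```python
from h import *
s=read_state();print(s["position"],s["eef_rot"],s["ft_force"],s["t"],s["finger_gap"])
c=cams.get_calibration("wrist");im=cams.snapshot("wrist");cv2.imwrite("pics/w7.png",im[:,:,::-1])
print(proj(c,(.5025,-.0625,.108)))
```

```text
[ 0.5028837  -0.0745795   0.17447669] [ 1.86386736e-03  5.99527793e-01  8.00351628e-01 -4.71266288e-04] [ 0.21421378 -0.21492956  0.01288024] 6.3333 1.0004360756541817
[320.97444264 202.1549396 ]
```

View pics/w7.png

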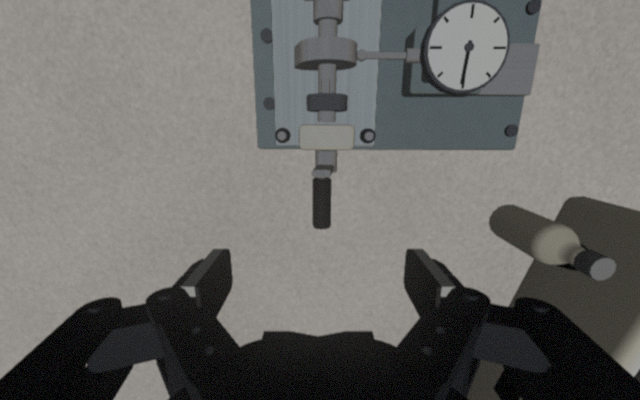

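Handle centre (321,203) matches the prediction (321,202). Let me look at the cam shape.

Run:
```python
from h import *
d=cams.snapshot("side");a=cv2.resize(d[195:285,260:380],(480,360),interpolation=cv2.INTER_CUBIC)
w=cv2.imread("pics/w7.png")[:,:,::-1];b=cv2.resize(w[0:100,270:390],(432,360),interpolation=cv2.INTER_CUBIC)
cv2.imwrite("pics/c8.png",cv2.resize(np.hstack([a,b]),(800,316))[:,:,::-1])
```

```text
(no output)
```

View pics/c8.png

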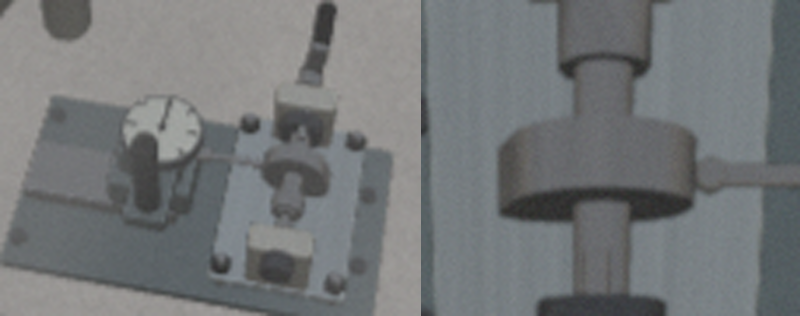

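The cam bulges toward −x and slightly down, so I'll turn the crank backward (handle to −x, then down). Descending on the handle.

{"method": "move_arm", "body": {"moves": [{"dp": [0.005,0.0015,0.02],"yaw": 0},{"dp": [0.009,0.003,0.045],"yaw": 0},{"dp": [0.009,0.003,0.07],"yaw": 0},{"dp": [0.009,0.003,0.0855],"yaw": 0},{"dp": [0.009,0.003,0.0855],"yaw": 0}]}}

```text
t: 6.85
position: [0.5018, -0.0649, 0.0859]
eef_rot: [-0.001, 0.599, 0.8, -0.002]
ft_force: [-0.1, 0.0, -0.5]
finger_gap: 1.004
```

{"method": "move_arm", "body": {"moves": [{"dp": [0,0,0],"yaw": 0},{"dp": [0,0,0],"yaw": 0},{"dp": [0,0,0],"yaw": 0},{"dp": [0,0,0],"yaw": 0},{"dp": [0,0,0],"yaw": 0}], "jaw": -0.4}}

```text
t: 7.27
position: [0.5022, -0.065, 0.0867]
eef_rot: [0.0, 0.599, 0.8, -0.001]
ft_force: [0.4, 0.4, -0.0]
finger_gap: 0.305
```

Run:
```python
from h import *
s=read_state();print(s["position"],s["eef_rot"],s["ft_force"],s["t"],s["finger_gap"])
c=cams.get_calibration("wrist");im=cams.snapshot("wrist");cv2.imwrite("pics/w9.png",im[:,:,::-1])
```

```text
[ 0.50216456 -0.06498379  0.08668829] [ 8.93627845e-05  5.99430527e-01  8.00425673e-01 -1.33336069e-03] [ 0.41326718  0.38104048 -0.01774702] 7.2667 0.30540565189519336
```

View pics/w9.png

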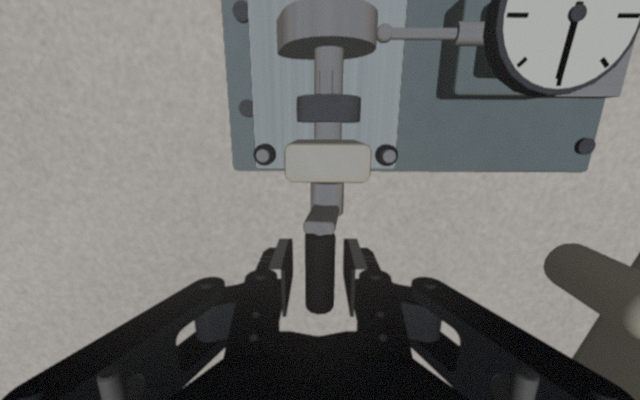

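Handle is centred between the pads, and the dial is partly visible at top right. Closing.

{"method": "move_arm", "body": {"moves": [{"dp": [0,0,0],"yaw": 0},{"dp": [0,0,0],"yaw": 0},{"dp": [0,0,0],"yaw": 0},{"dp": [0,0,0],"yaw": 0},{"dp": [0,0,0],"yaw": 0}], "jaw": -1}}

```text
t: 7.73
position: [0.5022, -0.065, 0.0867]
eef_rot: [0.0, 0.599, 0.8, -0.001]
ft_force: [-0.2, 0.2, 1.5]
finger_gap: 0.14
```

```bash
cat >> h.py <<'E'
U=np.array([.9593,.2823]); S0=.4694
def st(s0=S0,steps=(),z0=None,r=.03):
    s=read_state();p=s["position"];x=p[:2]@U-s0;y=p[:2]@np.array([-.2823,.9593])
    print("t %.2f x' %.1f y' %.1f z %.1f mm gap %.3f  Fx' %.1f Fy' %.1f Fz %.1f"%(s["t"],x*1e3,y*1e3,p[2]*1e3,s["finger_gap"],s["ft_force"][:2]@U,s["ft_force"][:2]@np.array([-.2823,.9593]),s["ft_force"][2]))
    if z0:
        print("theta %.1f r %.1f"%(np.degrees(np.arctan2(x,p[2]-z0)),1e3*np.hypot(x,p[2]-z0)))
        for t in steps: print(t,"ty %.4f tz %.4f"%(r*np.sin(np.radians(t))-x,-(z0+r*np.cos(np.radians(t))-p[2])))
E
python3 - <<'E'
from h import *
st(z0=.0867-.03*np.cos(np.radians(10)),steps=[-15,-21,-27,-33,-40,-46,-52,-58])
E
```

```text
t 7.73 x' -6.0 y' -204.1 z 86.7 mm gap 0.140  Fx' -0.2 Fy' 0.2 Fz 1.5
theta -11.4 r 30.1
-15 ty -0.0018 tz 0.0005
-21 ty -0.0048 tz 0.0015
-27 ty -0.0076 tz 0.0028
-33 ty -0.0104 tz 0.0043
-40 ty -0.0133 tz 0.0065
-46 ty -0.0156 tz 0.0087
-52 ty -0.0177 tz 0.0110
-58 ty -0.0195 tz 0.0136
```

{"method": "move_arm", "body": {"moves": [{"dp": [0,-0.0018,0.0005],"yaw": 0},{"dp": [0,-0.0048,0.0015],"yaw": 0},{"dp": [0,-0.0076,0.0028],"yaw": 0},{"dp": [0,-0.0104,0.0043],"yaw": 0},{"dp": [0,-0.0104,0.0043],"yaw": 0}]}}

```text
t: 8.15
position: [0.4914, -0.0681, 0.082]
eef_rot: [-0.0, 0.599, 0.8, -0.002]
ft_force: [-3.5, -0.4, 3.1]
finger_gap: 0.138
```

Run:
```python
from h import *
st(z0=.0572,steps=[-38,-44,-50,-56,-62])
im=cams.snapshot("wrist");d=cams.snapshot("side")
a=cv2.resize(d[195:285,260:380],(480,360),interpolation=cv2.INTER_CUBIC);b=im[0:360]
cv2.imwrite("pics/c10.png",cv2.resize(np.hstack([a,b[:,:]]),(800,257))[:,:,::-1])
```

```text
t 8.15 x' -17.2 y' -204.1 z 82.0 mm gap 0.138  Fx' -3.4 Fy' 0.6 Fz 3.1
theta -34.7 r 30.2
-38 ty -0.0012 tz 0.0012
-44 ty -0.0036 tz 0.0033
-50 ty -0.0058 tz 0.0056
-56 ty -0.0076 tz 0.0081
-62 ty -0.0093 tz 0.0108
```

View pics/c10.png

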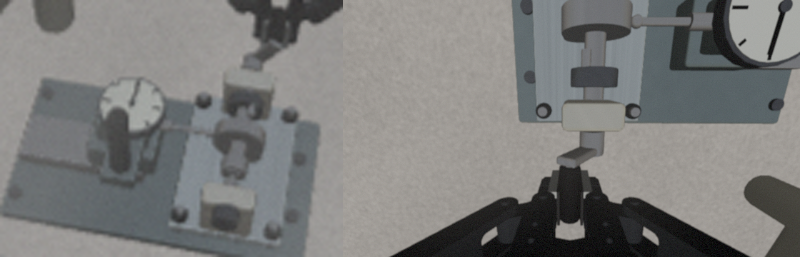

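Turning works with small forces, and the dial is visible in both views. Continue.

{"method": "move_arm", "body": {"moves": [{"dp": [0,-0.0012,0.0012],"yaw": 0},{"dp": [0,-0.0036,0.0033],"yaw": 0},{"dp": [0,-0.0058,0.0056],"yaw": 0},{"dp": [0,-0.0076,0.0081],"yaw": 0},{"dp": [0,-0.0093,0.0108],"yaw": 0}]}}

```text
t: 8.67
position: [0.4821, -0.0708, 0.0711]
eef_rot: [-0.001, 0.599, 0.8, -0.002]
ft_force: [-5.0, -0.1, 4.6]
finger_gap: 0.145
```

Run:
```python
from h import *
st(z0=.0572,steps=[-66,-72,-78,-84,-90])
im=cams.snapshot("wrist");d=cams.snapshot("side")
a=cv2.resize(d[195:285,260:380],(480,360),interpolation=cv2.INTER_CUBIC);b=im[0:360]
cv2.imwrite("pics/c11.png",cv2.resize(np.hstack([a,b[:,:]]),(800,257))[:,:,::-1])
```

```text
t 8.67 x' -27.0 y' -204.0 z 71.1 mm gap 0.145  Fx' -4.8 Fy' 1.3 Fz 4.6
theta -62.7 r 30.3
-66 ty -0.0004 tz 0.0017
-72 ty -0.0016 tz 0.0047
-78 ty -0.0024 tz 0.0077
-84 ty -0.0029 tz 0.0108
-90 ty -0.0030 tz 0.0139
```

View pics/c11.png

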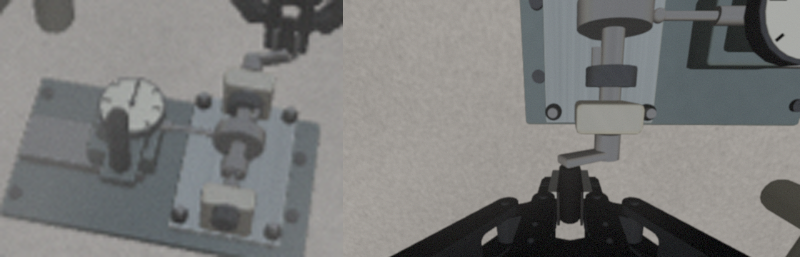

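{"method": "move_arm", "body": {"moves": [{"dp": [0,-0.001,0.0015],"yaw": 0},{"dp": [0,-0.0022,0.0045],"yaw": 0},{"dp": [0,-0.0031,0.0075],"yaw": 0},{"dp": [0,-0.0036,0.0106],"yaw": 0},{"dp": [0,-0.0038,0.0137],"yaw": 0}]}}

```text
t: 9.18
position: [0.4777, -0.072, 0.0566]
eef_rot: [-0.001, 0.599, 0.8, -0.002]
ft_force: [-0.9, 2.0, 1.7]
finger_gap: 0.138
```

```bash
cat >> h.py <<'E'
def sd(n,rect=(195,285,260,380)):
    d=cams.snapshot("side");a=cv2.resize(d[rect[0]:rect[1],rect[2]:rect[3]],(800,600),interpolation=cv2.INTER_CUBIC)
    cv2.imwrite(f"pics/{n}.png",a[:,:,::-1])
E
python3 - <<'E'
from h import *
st(z0=.0572,s0=.469,r=.0303,steps=[-96,-102,-108,-114,-120])
sd("d12")
E
```

```text
t 9.18 x' -31.0 y' -203.9 z 56.6 mm gap 0.138  Fx' -0.3 Fy' 2.2 Fz 1.7
theta -91.1 r 31.0
-96 ty 0.0009 tz 0.0025
-102 ty 0.0014 tz 0.0057
-108 ty 0.0022 tz 0.0087
-114 ty 0.0033 tz 0.0117
-120 ty 0.0048 tz 0.0145
```

View pics/d12.png

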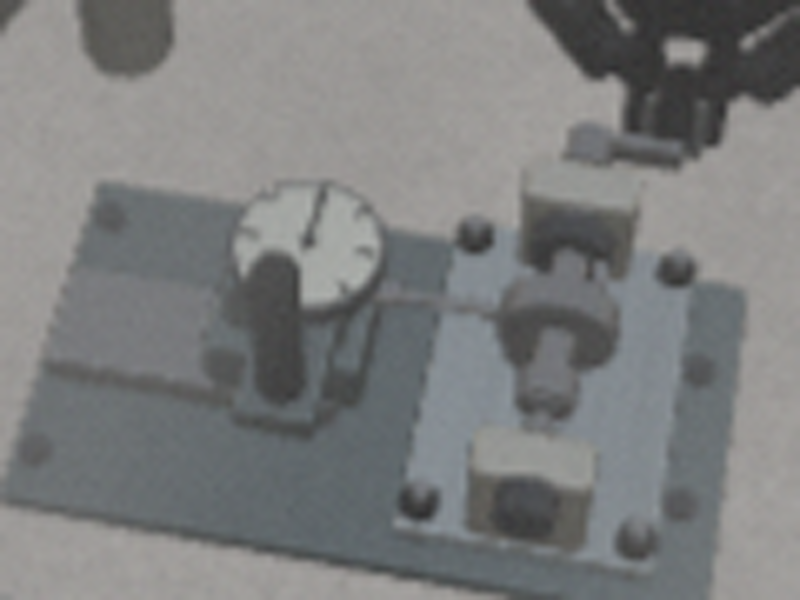

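Handle is level at −x and the needle is unchanged. Centre estimate moves to s0=.468.

Run:
```python
from h import *
st(z0=.0572,s0=.4681,r=.0301,steps=[-96,-102,-108,-114,-120])
```

```text
t 9.23 x' -30.2 y' -203.9 z 56.1 mm gap 0.141  Fx' 1.5 Fy' -0.5 Fz 0.3
theta -92.1 r 30.2
-96 ty 0.0002 tz 0.0021
-102 ty 0.0007 tz 0.0052
-108 ty 0.0015 tz 0.0082
-114 ty 0.0027 tz 0.0112
-120 ty 0.0041 tz 0.0140
```

{"method": "move_arm", "body": {"moves": [{"dp": [0,0.0002,0.0021],"yaw": 0},{"dp": [0,0.0007,0.0052],"yaw": 0},{"dp": [0,0.0015,0.0082],"yaw": 0},{"dp": [0,0.0027,0.0112],"yaw": 0},{"dp": [0,0.0041,0.014],"yaw": 0}]}}

```text
t: 9.65
position: [0.4815, -0.0709, 0.0417]
eef_rot: [-0.002, 0.599, 0.8, -0.003]
ft_force: [-2.7, -0.3, 1.2]
finger_gap: 0.143
```

Run:
```python
from h import *
st(z0=.0572,s0=.4681,r=.0301,steps=[-126,-132,-138,-144,-150])
sd("d13")
```

```text
t 9.65 x' -26.2 y' -204.0 z 41.7 mm gap 0.143  Fx' -2.6 Fy' 0.5 Fz 1.2
theta -120.6 r 30.5
-126 ty 0.0018 tz 0.0022
-132 ty 0.0038 tz 0.0046
-138 ty 0.0061 tz 0.0068
-144 ty 0.0085 tz 0.0088
-150 ty 0.0111 tz 0.0105
```

View pics/d13.png

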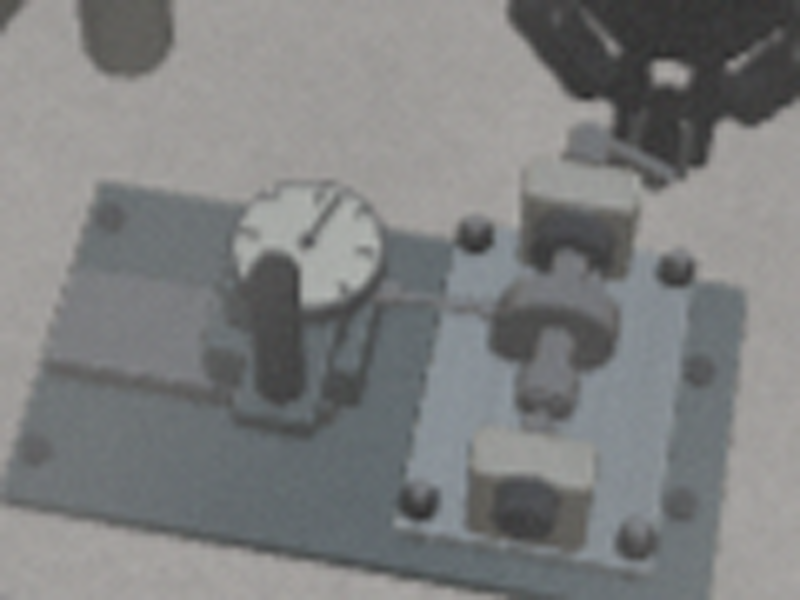

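The needle has begun to rise. I'll write a needle reader: dark pixels near the dial centre, cast onto z=.103.

```bash
cat >> h.py <<'E'
def needle(rot=16.5,verbose=True,n=3):
    c=cams.get_calibration("side")
    g=np.mean([cams.snapshot("side").astype(float).mean(2) for _ in range(n)],0)
    ys,xs=np.mgrid[215:250,285:325]; v=g[215:250,285:325]
    P=np.array([onz(c,(x,y),.103) for x,y in zip(xs.ravel(),ys.ravel())])[:,:2]; v=v.ravel()
    # dial disc: bright contour -> fit ellipse centre
    G=cv2.resize(g[205:260,275:335],None,fx=6,fy=6,interpolation=cv2.INTER_CUBIC)
    return P,v,G
E
python3 - <<'E'
from h import *
P,v,G=needle()
print(v.reshape(35,40).astype(int)[:, ::2])
E
```

```text
[[156 156 154 154 154 153 153 154 157 152 153 154 152 152 155 152 154 153
  154 155]
 [156 156 157 156 155 155 155 154 156 155 152 155 155 151 158 153 156 153
  154 158]
 [157 157 157 157 155 155 155 152 156 156 152 155 155 152 157 155 156 156
  154 155]
 [155 157 156 156 157 157 153 149 155 155 152 155 155 152 154 154 152 155
  155 153]
 [154 155 154 157 157 158 155 152 154 151 153 153 155 153 154 151 153 154
  155 151]
 [155 156 155 155 158 157 154 152 154 152 154 154 154 153 153 152 152 151
  154 153]
 [156 156 157 155 157 157 154 150 153 153 152 152 153 155 154 153 153 152
  154 155]
 [158 155 156 157 156 153 153 152 137 135 134 136 121 151 153 152 153 155
  153 155]
 [146 153 156 155 156 152 152 138 134 153 157 141 147 134 150 153 154 155
  155 157]
 [121 125 134 143 154 154 155 125 134 167 168 127 161 131 134 153 153 154
  156 158]
 [113 113 115 123 127 132 134 156 158 168 168 139 163 119 157 137 154 155
  155 157]
 [113 113 112 113 112 114 145 167 166 168 168 162 136 148 143 114 155 154
  156 158]
 [113 114 113 113 112 106 159 166 168 168 168 169 109 166 143 141 150 158
  156 
[... 1175 characters left out ...]
  85  98
  101 101]
 [125 124 124 117 105  89  81  75  76  74  75  75  72  73  97  98  93 105
  107 106]
 [125 126 124 118 110  89  81  77  73  72  78  84  94  77 104  87  99 104
  107 106]
 [124 124 125 113 112 104  87  75  72  72  86 102 104  79 108  84 103 105
  103 105]
 [123 121 123 108 111 111  97  75  74  71  88 106 111  78 107  82 103 105
  103 105]
 [124 122 123 112 112 112  98  76  73  70  86 105 104  89 107  79 104 107
  105 104]
 [124 124 123  99 100 106 105  75  73  70  88 106  94 100 107  78 106 106
  104 107]
 [124 123 123  93  89  93 105  73  73  70  81 106  85 104 110  82 105 106
  105 104]
 [125 125 124  91  88  87 103  74  71  68  78 104  86 109 109  86 105 106
  103 105]]
```

```bash
cat >> h.py <<'E'
def nd(n=2,hub=(306.05,231.45),rot=16.5,img=None):
    c=cams.get_calibration("side")
    g=img if img is not None else np.mean([cams.snapshot("side").astype(np.float32).mean(2) for _ in range(n)],0).astype(np.float32)
    C=onz(c,hub,.103); out=[]
    A=np.arange(0,360,1.)
    for a in A:
        w=np.radians(rot-a); px=np.array([proj(c,C+r*np.array([np.cos(w),np.sin(w),0])) for r in np.arange(.006,.0185,.001)],np.float32)
        out.append(cv2.remap(g,px[None,:,0],px[None,:,1],cv2.INTER_LINEAR).mean())
    o=168-np.array(out); ok=(A<250)&(A>15)
    k=np.argmax(np.where(ok,o,-99)); s=np.clip(o[max(k-14,0):k+15]-8,0,None); ang=(s*A[max(k-14,0):k+15]).sum()/s.sum()
    print("needle %.1f deg = %.2f rad, %.2f mm (peak %d, %.0f)"%(ang,np.radians(ang),np.radians(ang)/.4,k,o[k]),np.round(o[::15]).astype(int).tolist()); return ang
E
python3 - <<'E'
from h import *
st(z0=.0572,s0=.4681,r=.0301,steps=[-124,-127,-130,-132])
nd()
E
```

```text
t 9.85 x' -26.0 y' -204.0 z 42.0 mm gap 0.141  Fx' 0.3 Fy' 0.3 Fz -0.2
theta -120.3 r 30.1
-124 ty 0.0011 tz 0.0016
-127 ty 0.0020 tz 0.0029
-130 ty 0.0030 tz 0.0042
-132 ty 0.0037 tz 0.0049
needle 105.0 deg = 1.83 rad, 4.58 mm (peak 106, 45) [2, 2, 2, 4, 5, 7, 21, 44, 12, 0, -2, -2, 3, -2, -2, 0, -2, -2, 21, 63, 68, 68, 53, 18]
```

{"method": "move_arm", "body": {"moves": [{"dp": [0,0.0011,0.0016],"yaw": 0},{"dp": [0,0.0024,0.0034],"yaw": 0},{"dp": [0,0.0037,0.005],"yaw": 0},{"dp": [0,0.0037,0.005],"yaw": 0},{"dp": [0,0.0037,0.005],"yaw": 0}]}}

```text
t: 10.37
position: [0.485, -0.0699, 0.037]
eef_rot: [-0.002, 0.599, 0.8, -0.003]
ft_force: [-3.6, -2.7, 0.0]
finger_gap: 0.144
```

Run:
```python
from h import *
nd();st(z0=.0572,s0=.4681,r=.0301,steps=[-136,-140,-144,-146])
```

```text
needle 147.1 deg = 2.57 rad, 6.42 mm (peak 148, 45) [2, 2, 3, 4, 4, 3, 4, 1, 8, 28, 44, 10, 2, -3, -3, -2, -3, -3, 19, 62, 68, 67, 52, 17]
t 10.47 x' -22.6 y' -204.0 z 37.1 mm gap 0.141  Fx' -4.0 Fy' -1.4 Fz -0.5
theta -131.7 r 30.3
-136 ty 0.0017 tz 0.0015
-140 ty 0.0032 tz 0.0029
-144 ty 0.0049 tz 0.0042
-146 ty 0.0058 tz 0.0048
```

{"method": "move_arm", "body": {"moves": [{"dp": [0,0.0016,0.0015],"yaw": 0},{"dp": [0,0.003,0.0029],"yaw": 0},{"dp": [0,0.0045,0.0042],"yaw": 0},{"dp": [0,0.0045,0.0042],"yaw": 0},{"dp": [0,0.0045,0.0042],"yaw": 0}]}}

```text
t: 10.88
position: [0.4894, -0.0686, 0.0329]
eef_rot: [-0.001, 0.599, 0.8, -0.002]
ft_force: [-1.1, -0.9, -0.5]
finger_gap: 0.139
```

Run:
```python
from h import *
nd();st(z0=.0572,s0=.4681,r=.0301,steps=[-148,-152,-156,-160])
```

```text
needle 205.9 deg = 3.59 rad, 8.98 mm (peak 206, 50) [-1, 0, 3, 3, 3, 2, 2, -2, -3, -4, -4, -1, 8, 24, 45, 7, -3, -3, 18, 61, 66, 65, 50, 14]
t 10.98 x' -18.0 y' -204.0 z 33.0 mm gap 0.139  Fx' -1.4 Fy' -0.7 Fz -1.3
theta -143.5 r 30.2
-148 ty 0.0020 tz 0.0013
-152 ty 0.0038 tz 0.0023
-156 ty 0.0057 tz 0.0033
-160 ty 0.0077 tz 0.0040
```

{"method": "move_arm", "body": {"moves": [{"dp": [0,0.001,0.0007],"yaw": 0},{"dp": [0,0.002,0.0014],"yaw": 0},{"dp": [0,0.003,0.0019],"yaw": 0},{"dp": [0,0.003,0.0019],"yaw": 0},{"dp": [0,0.003,0.0019],"yaw": 0}]}}

```text
t: 11.4
position: [0.4925, -0.0677, 0.031]
eef_rot: [-0.001, 0.599, 0.8, -0.002]
ft_force: [-1.2, -1.8, 0.1]
finger_gap: 0.142
```

Run:
```python
from h import *
nd();st(z0=.0572,s0=.4681,r=.0301,steps=[-154,-158,-162,-166])
```

```text
needle 225.5 deg = 3.94 rad, 9.84 mm (peak 226, 49) [-2, -3, -1, 0, 2, 1, 2, -3, -3, -4, -5, -4, -1, -3, 12, 49, 11, -4, 17, 61, 66, 64, 50, 14]
t 11.50 x' -14.8 y' -204.0 z 31.1 mm gap 0.145  Fx' -1.4 Fy' -0.1 Fz -1.5
theta -150.4 r 30.0
-154 ty 0.0016 tz 0.0009
-158 ty 0.0035 tz 0.0018
-162 ty 0.0055 tz 0.0025
-166 ty 0.0075 tz 0.0031
```

{"method": "move_arm", "body": {"moves": [{"dp": [0,0.0012,0.0007],"yaw": 0},{"dp": [0,0.0024,0.0013],"yaw": 0},{"dp": [0,0.0035,0.0018],"yaw": 0},{"dp": [0,0.0035,0.0018],"yaw": 0},{"dp": [0,0.0035,0.0018],"yaw": 0}]}}

```text
t: 11.92
position: [0.4961, -0.0667, 0.0293]
eef_rot: [-0.001, 0.599, 0.8, -0.002]
ft_force: [-1.0, -1.4, -1.0]
finger_gap: 0.141
```

Run:
```python
from h import *
nd();st(z0=.0572,s0=.4681,r=.0301,steps=[-162,-165,-168,-171])
```

```text
needle 228.0 deg = 3.98 rad, 9.95 mm (peak 228, 48) [-3, -3, -1, 0, 1, 1, 1, -4, -5, -5, -6, -6, -1, -3, 6, 46, 17, -2, 17, 60, 65, 64, 50, 14]
t 12.02 x' -11.1 y' -204.0 z 29.3 mm gap 0.143  Fx' 0.1 Fy' -1.2 Fz 0.1
theta -158.3 r 30.0
-162 ty 0.0018 tz 0.0008
-165 ty 0.0033 tz 0.0012
-168 ty 0.0048 tz 0.0016
-171 ty 0.0064 tz 0.0019
```

{"method": "move_arm", "body": {"moves": [{"dp": [0,0.0016,0.0007],"yaw": 0},{"dp": [0,0.0032,0.0012],"yaw": 0},{"dp": [0,0.0048,0.0016],"yaw": 0},{"dp": [0,0.0048,0.0016],"yaw": 0},{"dp": [0,0.0048,0.0016],"yaw": 0}]}}

```text
t: 12.43
position: [0.501, -0.0653, 0.0278]
eef_rot: [-0.001, 0.599, 0.8, -0.002]
ft_force: [0.2, -0.5, 0.1]
finger_gap: 0.141
```

Run:
```python
from h import *
nd();st(z0=.0572,s0=.4681,r=.0301,steps=[-172,-176,-180])
```

```text
needle 205.5 deg = 3.59 rad, 8.97 mm (peak 206, 47) [-4, -3, 0, 0, 0, 0, -1, -4, -5, -6, -6, -5, 6, 24, 41, 5, -5, -6, 16, 61, 65, 64, 49, 13]
t 12.53 x' -5.9 y' -204.1 z 27.9 mm gap 0.141  Fx' 1.1 Fy' -0.7 Fz -0.3
theta -168.6 r 29.9
-172 ty 0.0017 tz 0.0005
-176 ty 0.0038 tz 0.0007
-180 ty 0.0059 tz 0.0008
```

Equal readings at −143.5° and −168.6° put the top at about −156°. I go back past it and approach again from the same direction.

{"method": "move_arm", "body": {"moves": [{"dp": [0,-0.0034,-0.0007],"yaw": 0},{"dp": [0,-0.0068,-0.002],"yaw": 0},{"dp": [0,-0.01,-0.0038],"yaw": 0},{"dp": [0,-0.01,-0.0038],"yaw": 0},{"dp": [0,-0.01,-0.0038],"yaw": 0}]}}

```text
t: 12.95
position: [0.4908, -0.0683, 0.0317]
eef_rot: [-0.001, 0.6, 0.8, -0.002]
ft_force: [-2.3, -0.8, 1.2]
finger_gap: 0.138
```

Run:
```python
from h import *
nd();st(z0=.0572,s0=.4681,r=.0301,steps=[-152,-154,-156])
```

```text
needle 214.8 deg = 3.75 rad, 9.37 mm (peak 215, 58) [-1, -1, 2, 2, 2, 2, 2, -2, -3, -4, -4, -3, 2, 9, 49, 31, 0, -3, 18, 61, 66, 65, 50, 15]
t 13.05 x' -16.4 y' -204.0 z 31.6 mm gap 0.145  Fx' -2.5 Fy' -0.8 Fz 1.2
theta -147.4 r 30.4
-152 ty 0.0023 tz 0.0010
-154 ty 0.0032 tz 0.0014
-156 ty 0.0042 tz 0.0019
```

{"method": "move_arm", "body": {"moves": [{"dp": [0,0.0014,0.0007],"yaw": 0},{"dp": [0,0.0028,0.0013],"yaw": 0},{"dp": [0,0.0041,0.0018],"yaw": 0},{"dp": [0,0.0041,0.0018],"yaw": 0},{"dp": [0,0.0041,0.0018],"yaw": 0}]}}

```text
t: 13.47
position: [0.4951, -0.067, 0.0297]
eef_rot: [-0.001, 0.599, 0.8, -0.002]
ft_force: [-0.6, -1.2, -1.4]
finger_gap: 0.141
```

Run:
```python
from h import *
nd(3);st(z0=.0572,s0=.4681,r=.0301,steps=[-156])
```

```text
needle 228.5 deg = 3.99 rad, 9.97 mm (peak 228, 53) [-3, -3, -1, 0, 1, 1, 1, -3, -4, -5, -6, -6, -2, -3, 6, 49, 22, -2, 17, 60, 66, 65, 49, 13]
t 13.62 x' -12.1 y' -204.1 z 29.8 mm gap 0.144  Fx' 0.3 Fy' -0.5 Fz -0.1
theta -156.1 r 30.0
-156 ty -0.0001 tz 0.0001
```

Needle is at its peak (228.5°) at −156.1° with forces near zero. Releasing the handle.

{"method": "move_arm", "body": {"moves": [{"dp": [0,0,0],"yaw": 0},{"dp": [0,0,0],"yaw": 0},{"dp": [0,0,0],"yaw": 0},{"dp": [0,0,0],"yaw": 0},{"dp": [0,0,0],"yaw": 0}], "jaw": 0.1}}

```text
t: 14.03
position: [0.4951, -0.067, 0.0298]
eef_rot: [-0.001, 0.6, 0.8, -0.002]
ft_force: [0.2, 0.5, -0.3]
finger_gap: 0.549
```

Run:
```python
from h import *
nd(2);st()
im=cams.snapshot("wrist");cv2.imwrite("pics/w20.png",im[:,:,::-1])
```

```text
needle 228.4 deg = 3.99 rad, 9.96 mm (peak 228, 54) [-2, -3, -1, -1, 1, 0, 1, -3, -4, -5, -5, -5, -2, -3, 7, 50, 22, -2, 17, 61, 66, 65, 49, 14]
t 14.13 x' -13.4 y' -204.0 z 29.8 mm gap 0.551  Fx' -0.0 Fy' 0.0 Fz -0.0
```

View pics/w20.png

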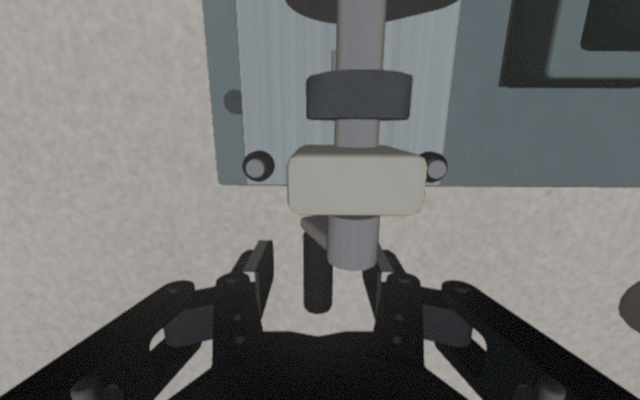

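Free, needle unchanged. The spindle hub is near the right finger, so I back out along the handle's axis (−tool x) before lifting.

{"method": "move_arm", "body": {"moves": [{"dp": [-0.01,0,0],"yaw": 0},{"dp": [-0.025,0,0],"yaw": 0},{"dp": [-0.04,0,0],"yaw": 0},{"dp": [-0.055,0,0],"yaw": 0},{"dp": [-0.055,0,0],"yaw": 0}]}}

```text
t: 14.6
position: [0.5113, -0.1226, 0.03]
eef_rot: [-0.0, 0.6, 0.8, -0.002]
ft_force: [-0.3, 0.1, -0.1]
finger_gap: 0.55
```

{"method": "move_arm", "body": {"moves": [{"dp": [0,0,-0.03],"yaw": 0},{"dp": [0,0,-0.07],"yaw": 0},{"dp": [0,0,-0.11],"yaw": 0},{"dp": [0,0,-0.15],"yaw": 0},{"dp": [0,0,-0.15],"yaw": 0}]}}

```text
t: 15.02
position: [0.5142, -0.1232, 0.1876]
eef_rot: [0.005, 0.6, 0.8, -0.0]
ft_force: [1.5, -0.3, 0.2]
finger_gap: 0.551
```

Run:
```python
from h import *
nd(2);st()
im=cams.snapshot("wrist");cv2.imwrite("pics/w21.png",im[:,:,::-1]);sd("d21")
```

```text
needle 228.3 deg = 3.98 rad, 9.96 mm (peak 228, 63) [13, 13, 14, 15, 16, 16, 17, 13, 11, 11, 10, 10, 13, 12, 21, 59, 35, 14, 31, 70, 74, 73, 60, 28]
t 15.12 x' -12.7 y' -262.1 z 181.2 mm gap 0.553  Fx' 0.8 Fy' 0.5 Fz -0.4
```

View pics/w21.png

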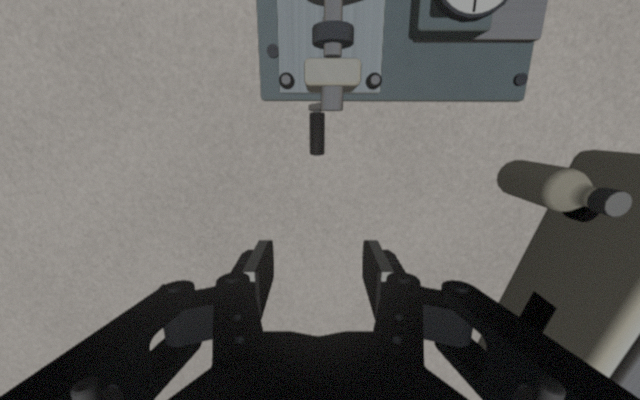

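View pics/d21.png

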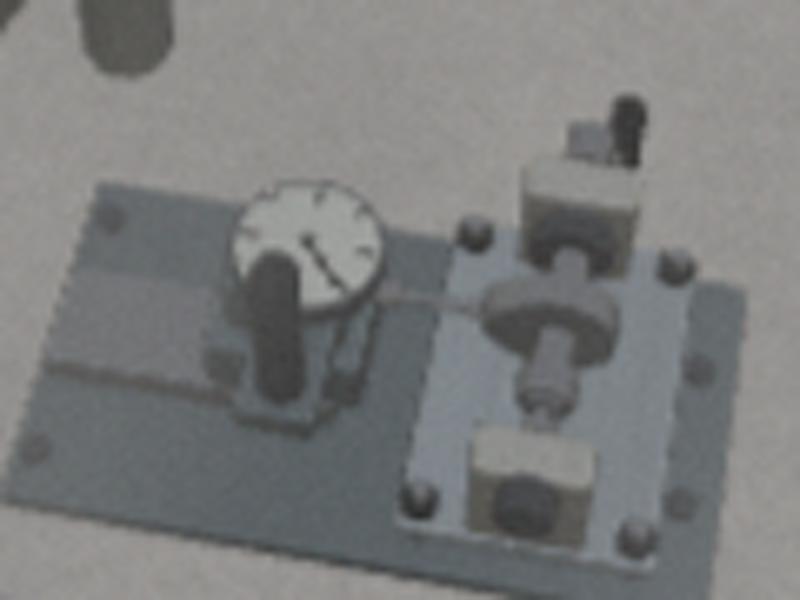

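The nose points at the plunger, the needle holds at 228° (its peak), and the robot is clear. Handing in.

{"method": "move_arm", "body": {"moves": [{"dp": [0,0,0],"yaw": 0},{"dp": [0,0,0],"yaw": 0},{"dp": [0,0,0],"yaw": 0},{"dp": [0,0,0],"yaw": 0},{"dp": [0,0,0],"yaw": 0}]}}

```text
t: 15.63
position: [0.5112, -0.1222, 0.1785]
eef_rot: [-0.001, 0.6, 0.8, -0.002]
ft_force: [0.0, -0.1, 0.9]
finger_gap: 0.545
```

Run:
```python
from h import *
nd(2);st();print(bot.close_job())
```

```text
needle 228.2 deg = 3.98 rad, 9.96 mm (peak 228, 63) [13, 12, 14, 14, 16, 16, 16, 12, 11, 10, 10, 10, 13, 12, 21, 59, 34, 14, 31, 69, 73, 72, 59, 27]
t 15.73 x' -13.4 y' -261.6 z 178.7 mm gap 0.550  Fx' 0.2 Fy' -0.5 Fz 0.6
the job is handed in; nothing more can be done
None
```

The job is done and handed in at about 15.7 s. The top of the cam's nose rests against the plunger and the robot is touching nothing.

- **Gauge:** I slid it up by its post until the needle had swung about 94°, then let go. It first went to about 107°, so I eased it back about 0.5 mm.
- **Finding the top:** I turned the crank about 158° backward from its start, past the top of the nose. The needle read the same, about 206°, at crank angles −143.5° and −168.6°, which puts the top at about −156°. I went back and approached −156.1° in the original turning direction.
- **Final reading:** The needle is at 228° (3.98 rad, well short of the 5.8 rad stop), the highest value I saw. It moved by less than 0.5° after I released the handle, and the last side picture shows the nose pointing at the plunger.
- **Forces:** The wrist force readings at the end of each step stayed under about 7 N. While I turned the crank, the vertical part was at most 4.6 N, which is about 1.2 mm of bridge movement.
- **Other objects:** The arm was never moved toward the other things on the table. I did not check them one by one at the end.

No check failed. The two needle readings nearest the top point to slightly different peak angles, so the setting is good to about ±1° of crank.

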